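Clamp the circuit board in its fixture

ROBOT

A 6-joint arm with a two-finger parallel gripper is mounted at the origin on the work surface. World frame = base frame: x ahead of the robot, y to its left, z up, the work surface at z = 0. Lengths are in mm, angles in rad, forces in N, time in s.
With the tool pointing down it reaches from about 350 to 775 mm from the base axis. Payload 7.3 kg.
Tool frame: the origin (TCP) lies on the centre line of the jaws, within the pads' length; the fingertips stand 11 mm ahead of it and the grasp point (between the pads) lies 8 mm behind it (ctrl.tip_reach is the distance from the TCP to the fingertips, in mm); z points along the fingers, y is the line along which they close (so a half turn about z gives the same grasp; the last joint's range is limited). The gripper opens to 92 mm and grips with 3 to 60 N. Pads are 19 mm wide; open, the fingers measure 130 mm over their backs; the gripper's body (75 mm by 190 mm) begins 47 mm behind the grasp point.
Start: joints at [1.015, 0.342, 1.524, -0, 1.275, -0.146], TCP at [209.161, 481.555, 237.741] pointing down, gripper open.
Joint ranges: [-2.53, 2.53], [-0.77, 2.02], [0.04, 2.7], [-1, 4.14], [0.28, 2.66], [-3.11, 3.11]. Speed limits (rad/s): [2.57, 2.57, 3.14, 3.14, 3.14, 3.14].

INTERFACE

Orientations are given as a unit quaternion [x, y, z, w].
In Python, from rig import ctrl gives the robot as it stands.
- The arm moves only by the shell command python3 -m jog 'ROWS' [FORCE]. ROWS is JSON, a list of rows, each a list of 3 entries, a list of its own where there are three numbers: the shift along the world's x, y, z in cm, then the turn, a rotation vector about the world's x, y, z in rad, then the gripper command: -1 is shut, 1 is fully open, values between are in proportion. In form: [[[x, y, z], [rx, ry, rz], claw], ...]. A call has 1 to 10 rows; each row is the pose to reach, as a shift and turn from the pose commanded when the call began; what a row does not reach only later rows make up. A row lasts 1/8 s, in which the tool goes at most 62.5 mm and 10.7 degrees, less where a joint would pass 70% of its speed; a pose out of reach is approached as far as the arm can. A call with a gripper value outside its range is refused whole. The fingers move at their own pace and stop on an object; FORCE is the grip in N (left out, the last holds). Time passes only in rows, so rows that repeat a pose let the fingers close. It gives the time, the measured TCP pose, the force, the opening and the grip force at its end, in the units of the state.
- ctrl.state(): the state, without advancing time (a new reading comes with each control period).
- ctrl.snapshot(name): name is "scene" or "side" or "wrist"; returns (picture, depth): 480x640x3 uint8, red, green, blue; 480x640 float32, mm along the optical axis (not along the pixel's ray), 0 where there is no reading.
- ctrl.camera_model(name): a dict with "K" (3x3 intrinsics, pixels), "R" (3x3) and "t" (3): a world point X has camera coordinates R X + t. Camera axes: x right, y down, z forward; pixel columns grow to the right and rows downward; lengths in mm; the calibration is good to about 2 mm. A picture is of the moment at which its call begins: read the wrist's pose just before it. camera_model takes no time and is no camera call; for the wrist camera it gives the pose at the moment of the call.
- ctrl.job_done(): hands the job in; it is judged then, once.
Trained networks look in the newest picture that a camera, given by its name, has taken for a name from the list of things; names that differ only in an ending like _2 or _b are one class to them, and where a whole thing is asked for, a point or a joint stands for the part that bears it (a point fixed in the world has none). Each returns a list of dicts, best first, with "conf" (0 to 1); they miss things now and then, are a little off and sometimes report something else, mostly with a low value. They report only what shows in the picture. A call takes as long as a camera call. They do not tell look-alikes from the thing itself.
- ctrl.outline_of(label, camera): "region" (480x640 bool, what is visible of it) and "bbox" ([left, top, right, bottom] in pixels, round what is visible of it).
The state is a dict: "clock": time; "joint_positions": joint angles; "joint_velocities": joint speeds; "joint_torque": joint torques, N m; "tool_pos": TCP position; "tool_rot": TCP orientation; "ft_force": force on the tool from outside, world axes, zero at the start; "torque": the same for the moment, N m; "grip_width": finger opening in mm; "grip_force": force on a finger pad.
Only numpy, scipy, OpenCV 4.12 (cv2) and the standard library are available. Lean on these libraries where they do the work, as an engineer would, in place of code of your own. Each camera call takes 0.05 s, during which the arm holds its last target. There are 200 camera calls.

TASK

Clamp the circuit board in its fixture: with the outside of a finger, swing the steel clamp strap over the board until it rests against its stop, and only then push the cam lever beside it all the way down. Nothing is to be gripped, picked up or forced: push with the fingers only, leave the circuit board lying in its nest and everything else standing where it is, and finish with the hand clear.

Things in the scene. Friction and masses are not known exactly. Their poses are not given: they have to be found in the camera images.
- fixture: Fixed wooden base, 240 (own x) x 360 (own y) x 18 mm, on the table. Origin: centre of its underside; z up. A black nest 102 x 82 mm at its middle (rim to 36 mm above the table) holds the circuit board. Strap pivot post at own (+70, 0) mm; stop pin, 10 mm thick, top 60 mm above the table, at own (-57, -16.5); cam bracket 16 x 30 mm, top 90 mm above the table, at own (-97, 0).
- strap (a joint): Angle (rad) of the clamp strap about its vertical pivot: 0 = it points along the fixture's +y (swung aside); growing turns it counter-clockwise seen from above; 1.571 = it points along the fixture's -x, over the board, its end under the cam, against the stop. Starts between 0 and 0.45. Stays where it is left; about 1.5 N at the stud moves it.
- strap_pivot (a point): Point on the strap's vertical pivot axis, level with the strap's top (60 mm above the table); fixed at the fixture's own (+70, 0) mm. A bolt head 9 mm in radius stands 5 mm above the strap here.
- strap_stud (a point): Centre of the top of the upright round steel stud on the strap: 12 mm thick, rising 30 mm from the strap's top to 90 mm above the table, 75 mm from the pivot axis. It moves with the strap.
- strap_tip (a point): Middle of the strap's free end, on its top face, 157 mm from the pivot axis. The strap is a flat steel bar 22 mm wide and 8 mm thick (underside 52, top 60 mm above the table); it cannot move up or down.
- lever (a joint): Angle (rad) of the cam lever about a level axis along the fixture's x: 0 = fully raised, its arm rising 0.75 rad above level towards the fixture's -y; growing lowers the arm; 0.75 = fully down (end stop), arm level along the fixture's -y. Starts at 0 to 0.2. Stays where left; takes about 0.2 N m (4 N down at 50 mm). Push on its upper face, not on its very end, where it can jam.
- lever_pivot (a point): Point on the cam lever's level pivot axis, at the middle of the lever's width, 78 mm above the table; fixed at the fixture's own (-70, 0) mm.
- lever_pad (a point): Middle of the upper face of the lever's black paddle, 72 mm from the pivot along the arm. The paddle is 22 mm wide, 50 mm long (47 to 97 mm from the pivot), 10 mm thick; its upper face is 5 mm above the arm's centre line, so 83 mm above the table when fully down. Between pivot and paddle the arm is a steel bar 12 mm wide, 8 mm thick.
- board: Loose dark green circuit board, 90 (own x) x 70 (own y) x 3 mm, 60 g, lying in the nest. Origin: centre of its underside, z up. Parts on it rise to 10 mm above its underside (40 mm above the table).
- jar: Bystander: small jar with lid, 40 mm thick, 50 mm tall, standing on the wooden base. Origin: centre of underside.
- screwdriver: Bystander: screwdriver 170 mm long lying on the wooden base near its -y edge, along its own x. Origin: its middle, at the underside.
- cup: Bystander: small aluminium cup, 48 mm across, 45 mm tall, standing on the wooden base. Origin: centre of underside.
- tape: Bystander: roll of tape lying flat on the table beside the fixture, 90 mm across, 24 mm tall. Origin: centre of underside.
- meter: Bystander: hand multimeter lying on the table beside the fixture, 150 x 75 x 38 mm. Origin: centre of underside.
- flask: Bystander: white bottle standing on the table beside the fixture, 52 mm thick, 120 mm tall. Origin: centre of underside.
Mind the look-alikes: they are no part of the job. Leave any orange look-alike of the board alone.

How it is judged (in metres and radians):
On the way, in this order (a step that is already met when the one before it is completed fails the run):
1. the strap lies over the board, against its stop, with the lever still up (value of joint strap above 1.45 rad and value of joint lever below 0.4 rad), for 0.2 s.
2. the cam lever is fully down with the strap still over (value of joint strap above 1.45 rad and value of joint lever above 0.67 rad), for 0.2 s.
At the end, for the whole second after the job is handed in: Strap within 0.12 rad of its stop (over 1.45), lever within 0.08 rad of fully down (over 0.67), board still flat in its nest (within 8 mm of its start), bystanders within 20 mm of where they stood and upright (all of step 2 and distance of board from where it was at the start of the episode below 0.008 m and angle between board's own z axis and vertical below 0.1 rad and distance of each of jar, screwdriver, cup, tape, meter, flask from where it was at the start of the episode below 0.02 m and angle between each of jar, cup, flask's own z axis and vertical below 0.2 rad); the robot touches nothing.
It fails at once if the lever is pushed down before the strap is over (value of joint lever above 0.5 rad and value of joint strap below 1.4 rad).
It fails at once if the strap is pinched or forced (over 35 N of finger contact) (contact force between the fingers and strap above 35 N).
It fails at once if the lever is pinched or forced (over 35 N of finger contact) (contact force between the fingers and lever above 35 N).
It fails at once if the circuit board is shifted or lifted (distance of board from where it was at the start of the episode above 0.008 m or angle between board's own z axis and vertical above 0.1 rad).
It fails at once if a bystander is moved, lifted or knocked over (distance of any of jar, screwdriver, cup, tape, meter, flask from where it was at the start of the episode above 0.02 m).
It also fails if it takes over 48 s, if anything falls off the work surface, if the arm or the gripper's body presses on something with over 40 N, if the wrist force passes 120 N, or if a joint passes its speed limit or range.

## Working session

There is one attempt and no reset: what is moved stays moved. The work goes in short steps, Python scripts to look and compute and a shell command to move; the robot and the scene stay as the last step left them, time stands still between calls to the robot, and variables do not carry over. Pictures are saved under pics/ and viewed, at most 10 in all, crops included, and the job is handed in when it is done.

```bash
mkdir -p pics; ls; cat > h.py <<'E'
import numpy as np,cv2
from rig import ctrl
def snap(c):
    m=ctrl.camera_model(c); p,d=ctrl.snapshot(c); return m,p,d
def world(m,d,us,vs):
    K,R,t=[np.array(m[k]) for k in("K","R","t")]
    z=d[vs,us]; c=np.stack([(us-K[0,2])/K[0,0]*z,(vs-K[1,2])/K[1,1]*z,z],-1)
    return (c-t)@R
def proj(m,X):
    K,R,t=[np.array(m[k]) for k in("K","R","t")]
    c=np.atleast_2d(X)@R.T+t; c=c@K.T; return c[:,:2]/c[:,2:]
E
python3 - <<'E'
from h import *
ims=[]
for c in("scene","side"):
    m,p,d=snap(c); cv2.imwrite(f"pics/{c}0.png",p[...,::-1])
    for l in("fixture","strap","strap_stud","lever","lever_pad","board","jar","cup","screwdriver","flask","meter","tape"):
        for o in ctrl.outline_of(l,c)[:2]:
            v,u=np.nonzero(o["region"]&(d>0))
            if len(u)==0: continue
            w=world(m,d,u,v)
            print(c,l,round(o["conf"],2),np.array(o["bbox"]).astype(int),np.median(w,0).round(),np.percentile(w[:,2],97).round())
E
```

```text
pics
scene fixture 0.78 [197 216 362 319] [ 629. -103.   19.] 84.0
scene strap 0.76 [274 251 341 283] [632. -38.  60.] 86.0
scene strap 0.26 [226 270 248 297] [ 664. -202.   48.] 65.0
scene strap_stud 0.76 [271 252 339 279] [632. -38.  60.] 86.0
scene strap_stud 0.74 [226 274 248 300] [ 664. -202.   49.] 65.0
scene lever 0.57 [235 211 274 239] [ 520. -137.  108.] 143.0
scene lever_pad 0.8 [236 212 274 241] [ 520. -131.  103.] 142.0
scene lever_pad 0.2 [227 272 245 297] [ 664. -202.   48.] 65.0
scene board 0.68 [258 253 290 279] [ 577. -110.   34.] 41.0
scene board 0.63 [239 218 269 241] [ 380. -147.    4.] 11.0
scene jar 0.91 [325 221 337 248] [517.  40.  51.] 71.0
scene cup 0.58 [239 214 274 243] [ 520. -137.  108.] 142.0
scene cup 0.55 [228 270 246 298] [ 665. -201.   49.] 65.0
scene screwdriver 0.82 [202 251 213 303] [ 579. -261.   39.] 46.0
scene flask 0.88 [458 196 485 245] [525. 409.  59.] 120.0
scene flask 0.41 [127 239 163 266] [ 448. -412.   21.] 27.0
scene meter 0.9 [125 267 165 323] [ 640. -399.   32.] 39.0
scene tape 0.69 [126 239 165 268] [ 450. -413.   20.] 27.0
side fi
[... 282 characters left out ...]
142.0
side lever 0.17 [170 155 194 202] [504. 402.  59.] 119.0
side board 0.9 [471 262 523 292] [ 800. -294.    4.] 10.0
side board 0.89 [248 319 319 363] [ 369. -130.    3.] 10.0
side jar 0.93 [268 236 290 263] [499.  33.  50.] 69.0
side cup 0.63 [412 259 431 288] [ 646. -204.   48.] 63.0
side cup 0.48 [392 282 455 330] [ 552. -264.   39.] 44.0
side screwdriver 0.57 [394 284 454 331] [ 554. -264.   39.] 44.0
side flask 0.62 [168 156 195 208] [505. 403.  56.] 119.0
side flask 0.47 [313 222 386 251] [627. -38.  60.] 85.0
side meter 0.94 [461 308 546 385] [ 603. -410.   32.] 38.0
side tape 0.74 [416 387 478 447] [ 429. -416.   23.] 26.0
side tape 0.53 [256 223 467 359] [ 545. -143.   18.] 85.0
```

```bash
python3 - <<'E'
from h import *
P=[]
for c in("scene","side"):
    m,p,d=snap(c); v,u=np.nonzero(d>0); w=world(m,d,u,v)
    s=(abs(w[:,2]-18)<4)&(w[:,0]>350)&(w[:,0]<800)&(abs(w[:,1]+100)<260)
    # connected comp in image
    mk=np.zeros(d.shape,np.uint8); mk[v[s],u[s]]=1
    n,lab,st,_=cv2.connectedComponentsWithStats(mk); i=1+st[1:,4].argmax()
    vv,uu=np.nonzero(lab==i); w=world(m,d,uu,vv); P.append(w)
    print(c,cv2.minAreaRect(w[:,:2].astype(np.float32)))
    ctrl.outline_of
    o=ctrl.outline_of("strap",c)[0]; v,u=np.nonzero(o["region"]&(d>0)); w=world(m,d,u,v)
    t=w[abs(w[:,2]-60)<4]; print("strap",cv2.minAreaRect(t[:,:2].astype(np.float32)),"stud",np.median(w[w[:,2]>72],0))
    o=ctrl.outline_of("lever",c)[0]; v,u=np.nonzero(o["region"]&(d>0)); w=world(m,d,u,v); w=w[w[:,2]>60]
    for a in range(70,160,10):
        q=w[abs(w[:,2]-a)<5]
        if len(q): print(a,q.mean(0).round())
    x=(190,200,190,130) if c=="scene" else (240,205,240,170)
    cv2.imwrite(f"pics/{c}1.png",cv2.resize(p[x[1]:x[1]+x[3],x[0]:x[0]+x[2],::-1],None,fx=800/x[2] if c=="scene" else 3.3,fy=800/x[2] if c=="scene" else 3.3,interpolation=2))
w=np.concatenate(P); print(cv2.minAreaRect(w[:,:2].astype(np.float32)))
E
```

```text
scene ((585.417724609375, -104.55207824707031), (360.2174377441406, 249.62054443359375), 88.80443572998047)
strap ((630.2750854492188, -38.031227111816406), (27.138967514038086, 169.08673095703125), 20.5429744720459) stud [631.08982098 -36.09998547  83.25310804]
70 [ 522. -111.   70.]
80 [ 521. -111.   81.]
90 [ 519. -112.   89.]
100 [ 517. -126.  100.]
110 [ 520. -139.  110.]
120 [ 519. -150.  120.]
130 [ 519. -162.  130.]
140 [ 517. -173.  139.]
side ((586.5216674804688, -104.89236450195312), (362.05145263671875, 243.9940643310547), 89.02276611328125)
strap ((630.4666137695312, -38.277122497558594), (27.324026107788086, 170.8972930908203), 20.547176361083984) stud [627.27031759 -37.77853297  83.01530156]
70 [ 511. -114.   71.]
80 [ 512. -112.   80.]
90 [ 513. -111.   88.]
100 [ 512. -128.   99.]
110 [ 509. -142.  111.]
120 [ 508. -152.  120.]
130 [ 508. -164.  130.]
140 [ 513. -175.  139.]
((585.2430419921875, -105.3765869140625), (362.0474853515625, 249.5670928955078), 88.71028900146484)
```

View pics/scene1.png

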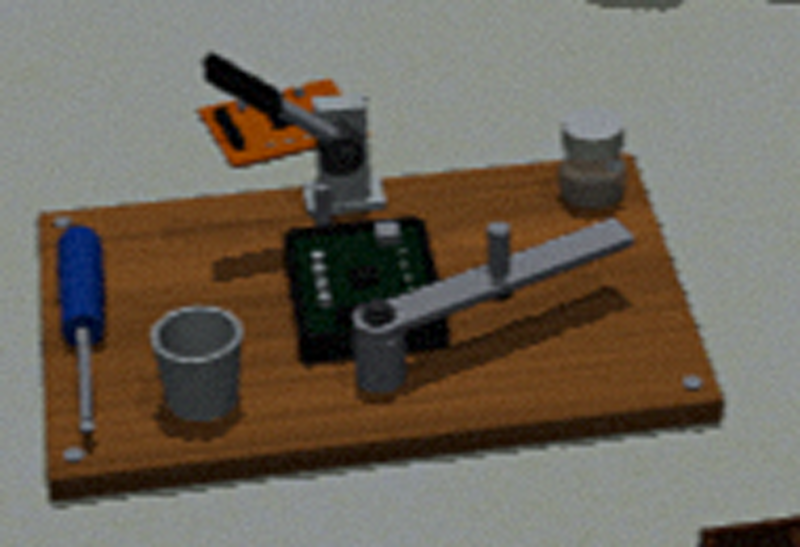

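View pics/side1.png

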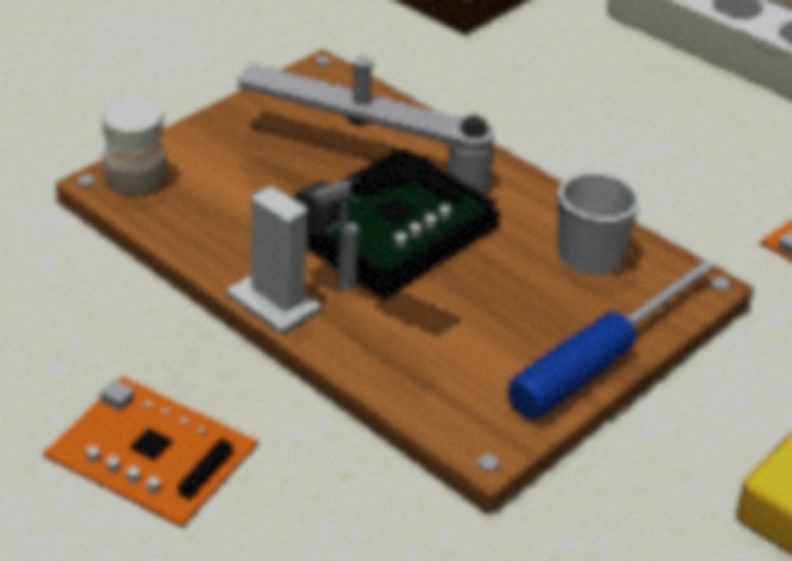

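Both pictures show the fixture nearly axis-aligned. Scene crop: strap from about (380,315) to (620,230), stud (498,250), lever raised (paddle about (240,80)), the look-alike board orange. Side crop: the same layout, with the stop pin at (348,255). The fixture origin is about (585,-105), yaw -0.02, strap about 0.37 rad, lever about 0.07 rad.

```bash
python3 - <<'E'
from h import *
from scipy.spatial.transform import Rotation as R
s=ctrl.state(); print(s["clock"],s["tool_pos"],R.from_quat(s["tool_rot"]).as_matrix().round(3),s["grip_width"])
print(np.array([664,-24,150])-s["tool_pos"])
E
```

```text
1.6 [209.15175861 481.53808016 237.72655354] [[-0.917  0.398  0.   ]
 [ 0.398  0.917  0.   ]
 [ 0.     0.    -1.   ]] 91.68388523265637
[ 454.84824139 -505.53808016  -87.72655354]
```

```bash
python3 -m jog '[[[5,-5,0],[0,0,-0.1],-1],[[10,-10,0],[0,0,-0.2],-1],[[15,-16,0],[0,0,-0.3],-1],[[20,-22,0],[0,0,-0.4],-1],[[25,-28,0],[0,0,-0.5],-1],[[30,-34,0],[0,0,-0.6],-1],[[35,-40,0],[0,0,-0.7],-1],[[40,-45,0],[0,0,-0.81],-1],[[45.5,-50.5,0],[0,0,-0.81],-1],[[45.5,-50.5,-3],[0,0,-0.81],-1]]' 20; python3 -m jog '[[[0,0,-1],[0,0,0],-1],[[0,0,-1],[0,0,0],-1]]'; python3 - <<'E'
from h import *
m,p,d=snap("wrist"); cv2.imwrite("pics/w0.png",p[...,::-1])
o=ctrl.outline_of("strap_stud","wrist")[0]; v,u=np.nonzero(o["region"]&(d>0)); w=world(m,d,u,v)
print(o["conf"],o["bbox"],"stud",np.median(w[(w[:,2]>82)&(w[:,2]<96)],0))
t=w[abs(w[:,2]-60)<4]; print("strap",cv2.minAreaRect(t[:,:2].astype(np.float32)))
E
```

```text
clock: 2.85
tool_pos: [627.0, 16.2, 223.4]
tool_rot: [0.573, 0.82, 0.001, 0.001]
ft_force: [0.3, 0.4, -0.6]
grip_width: 0.3
grip_force: 0.0
clock: 3.1
tool_pos: [624.2, 18.2, 211.0]
tool_rot: [0.573, 0.82, -0.001, -0.001]
ft_force: [-0.5, 0.4, 0.3]
grip_width: 0.2
grip_force: 0.0
0.57 [285.5, 184.0, 316.7, 288.9] stud [nan nan nan]
strap ((611.75048828125, 6.719047546386719), (22.067699432373047, 78.41009521484375), 20.696741104125977)
  return _methods._mean(a, axis=axis, dtype=dtype,
  ret = um.true_divide(
```

View pics/w0.png

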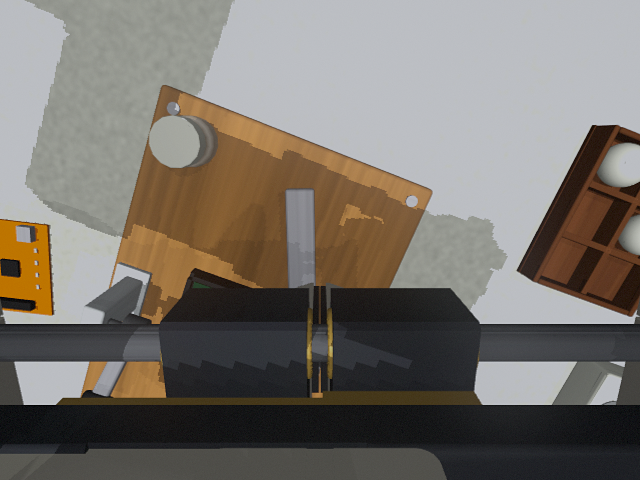

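The wrist view shows the strap's outer half at (300,190)-(300,288), on its predicted line. The jar is at (180,140), and the finger blocks look wide (160-480 px), so I'll measure them from depth before descending.

```bash
python3 - <<'E'
from h import *
from scipy.spatial.transform import Rotation as R
s=ctrl.state(); m,p,d=snap("wrist")
print(m["K"])
T=R.from_quat(s["tool_rot"]).as_matrix()
vs,us=np.mgrid[270:405:12,100:560:20]
w=(world(m,d,us.ravel(),vs.ravel())-s["tool_pos"])@T
w=w.reshape(*vs.shape,3)
for i in range(len(vs)):
    print(vs[i,0],[tuple(int(a) for a in q) for q in w[i][2:-2:1] if abs(q[2])<120 and np.linalg.norm(q)<200])
for c in("scene","side"):
    m,p,d=snap(c); a=proj(m,s["tool_pos"])[0]; print(c,a)
    x,y=int(a[0])-70,int(a[1])-80
    cv2.imwrite(f"pics/{c}2.png",cv2.resize(p[y:y+120,x:x+140,::-1],None,fx=4,fy=4,interpolation=2))
a=cv2.imread("pics/scene2.png");b=cv2.imread("pics/side2.png"); cv2.imwrite("pics/f2.png",cv2.resize(np.hstack([a,b]),(800,343)))
E
```

```text
[[400.02212242   0.         319.31524438]
 [  0.         400.02212242 244.37390639]
 [  0.           0.           1.        ]]
270 []
282 []
294 [(36, -27, -62), (36, -22, -62), (36, -18, -63), (36, -13, -64), (36, -9, -63), (36, -4, -63), (36, 4, -63), (35, 8, -61), (35, 13, -61), (36, 17, -62), (36, 22, -62), (36, 26, -63)]
306 [(36, -29, -69), (36, -25, -69), (36, -20, -70), (36, -17, -69), (36, -12, -70), (36, -8, -69), (36, -4, -69), (36, 3, -69), (35, 7, -68), (36, 12, -69), (35, 16, -69), (36, 20, -69), (36, 24, -70), (36, 28, -69)]
318 [(36, -27, -75), (35, -23, -74), (36, -19, -75), (36, -15, -75), (35, -12, -74), (36, -8, -75), (36, -4, -75), (36, 3, -75), (36, 7, -75), (36, 11, -75), (36, 15, -74), (36, 19, -74), (36, 22, -75), (36, 26, -75)]
330 [(30, -39, -68), (35, -30, -78), (35, -26, -77), (35, -23, -78), (35, -19, -78), (35, -15, -78), (34, -11, -77), (35, -7, -78), (35, -4, -77), (30, 0, -69), (35, 3, -78), (34, 7, -77), (35, 10, -78), (34, 14, -77), (35, 18, -78), (35, 22, -78), (34, 26, -77), (34, 30, -76), (30, 37, -69)]
342 [(29, -37, -71), (32, -30, -78), (32, 
[... 830 characters left out ...]
), (24, -12, -78), (24, -8, -77), (25, -4, -78), (24, 3, -77), (24, 7, -78), (25, 11, -78), (24, 15, -78), (24, 19, -77), (24, 23, -77), (24, 27, -77)]
390 [(21, -28, -77), (22, -23, -78), (22, -20, -78), (21, -16, -77), (22, -12, -78), (21, -8, -77), (21, -4, -77), (21, 3, -77), (21, 7, -77), (22, 11, -78), (22, 15, -78), (22, 19, -78), (22, 23, -78)]
402 [(20, -35, -80), (22, -30, -81), (22, -26, -82), (22, -22, -82), (21, -19, -81), (22, -15, -81), (22, -11, -81), (22, -7, -81), (21, -4, -80), (21, 0, -81), (22, 3, -81), (22, 7, -82), (22, 10, -82), (21, 14, -81), (21, 18, -81), (21, 22, -81), (21, 26, -81), (21, 30, -80)]
scene [331.56113416 204.46797049]
side [330.74527748 161.07972719]
```

View pics/f2.png

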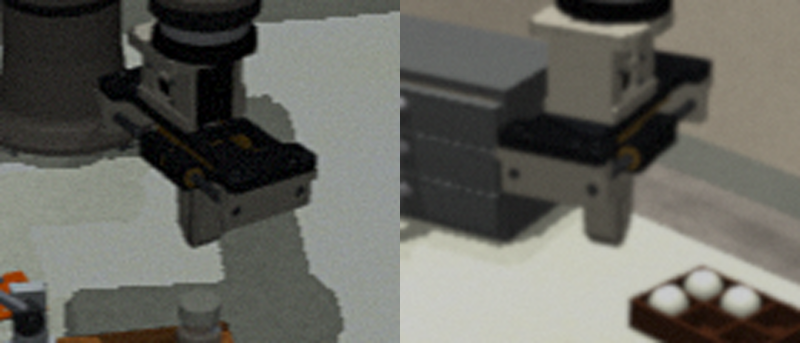

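The side crops show slim fingers, about 38 mm together, below the wide carriages, as I'd assumed. Next I go behind the stud and descend.

```bash
python3 -m jog '[[[4,-4.2,-1],[0,0,0],-1],[[4,-4.2,-5],[0,0,0],-1],[[4,-4.2,-9],[0,0,0],-1],[[4,-4.2,-12.0],[0,0,0],-1],[[4,-4.2,-13.2],[0,0,0],-1],[[4,-4.2,-13.2],[0,0,0],-1]]'
python3 - <<'E'
import numpy as np
P=np.array([655,-106.4])
for i,phi in enumerate(np.linspace(110.5,181.1,11)):
    a=np.radians(phi); r=np.array([np.cos(a),np.sin(a)]);t=np.array([-r[1],r[0]])
    print(round(np.radians(phi-110.5),2),(P+75*r-25*t).round(1))
E
```

```text
clock: 4.1
tool_pos: [665.0, -23.5, 80.6]
tool_rot: [0.573, 0.82, 0.0, -0.0]
ft_force: [-0.3, 0.0, -0.3]
grip_width: 0.1
grip_force: 0.0
0.0 [652.2 -27.4]
0.12 [642.5 -28.3]
0.25 [633.  -30.5]
0.37 [623.8 -33.8]
0.49 [615.1 -38.1]
0.62 [607.  -43.6]
0.74 [599.7 -49.9]
0.86 [593.1 -57.2]
0.99 [587.6 -65.1]
1.11 [583.  -73.7]
1.23 [579.5 -82.8]
```

```bash
python3 -m jog '[[[-0.8,-0.2,0],[0,0,0],-1],[[-1.3,-0.4,0],[0,0,0],-1],[[-1.7,-0.4,0],[0,0,0.06],-1],[[-2.2,-0.45,0],[0,0,0.12],-1],[[-2.7,-0.55,0],[0,0,0.19],-1],[[-3.15,-0.67,0],[0,0,0.25],-1],[[-3.6,-0.82,0],[0,0,0.31],-1],[[-4.07,-1.0,0],[0,0,0.37],-1],[[-4.94,-1.43,0],[0,0,0.49],-1],[[-5.75,-1.98,0],[0,0,0.62],-1]]'
python3 - <<'E'
from h import *
m,p,d=snap("scene")
o=ctrl.outline_of("strap","scene")[0]; v,u=np.nonzero(o["region"]&(d>0)); w=world(m,d,u,v)
t=w[abs(w[:,2]-60)<4]; print(o["conf"],cv2.minAreaRect(t[:,:2].astype(np.float32)))
x=(190,180,190,140); cv2.imwrite("pics/s3.png",cv2.resize(p[180:320,190:380,::-1],None,fx=4.2,fy=4.2,interpolation=2))
E
```

```text
clock: 5.35
tool_pos: [607.9, -43.8, 81.5]
tool_rot: [0.293, 0.956, 0.0, 0.001]
ft_force: [1.7, -0.1, 0.1]
grip_width: 0.1
grip_force: 0.8
0.68 ((629.427490234375, -87.43302917480469), (23.956514358520508, 90.0001220703125), 58.113582611083984)
```

View pics/s3.png

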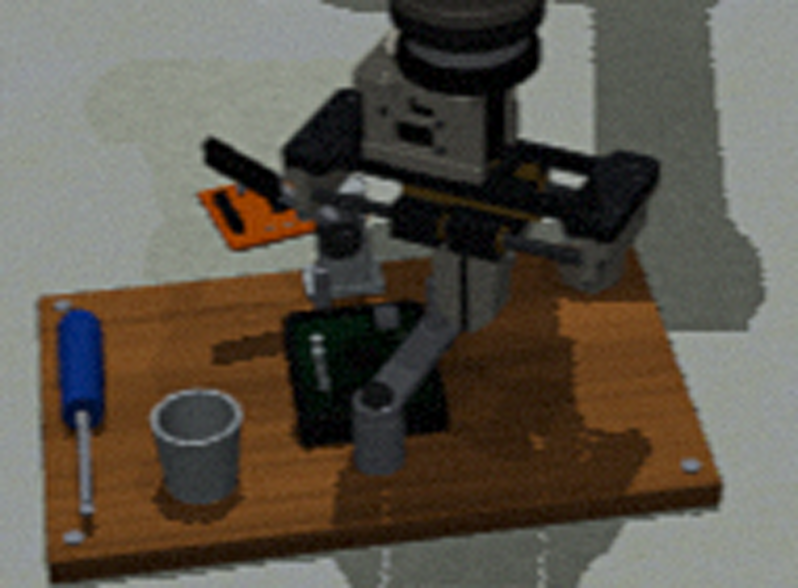

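The strap follows, now at about 1.0 rad with the stud held at the finger (460,300). I'll continue slowly to near the stop.

```bash
python3 -m jog '[[[-0.37,-0.3,0],[0,0,0.06],-1],[[-0.73,-0.63,0],[0,0,0.12],-1],[[-1.07,-1.0,0],[0,0,0.18],-1],[[-1.39,-1.36,0],[0,0,0.24],-1],[[-1.68,-1.75,0],[0,0,0.31],-1],[[-1.94,-2.15,0],[0,0,0.37],-1],[[-2.18,-2.6,0],[0,0,0.43],-1],[[-2.40,-3.01,0],[0,0,0.49],-1],[[-2.5,-3.3,0],[0,0,0.55],-1],[[-2.6,-3.5,0],[0,0,0.61],-1]]'
python3 -m jog '[[[-0.1,-0.15,0],[0,0,0],-1],[[-0.1,-0.3,0],[0,0,0],-1],[[-0.1,-0.3,0],[0,0,0],-1]]'
```

```text
clock: 6.7
tool_pos: [581.6, -78.5, 80.9]
tool_rot: [-0.004, 1.0, 0.0, 0.0]
ft_force: [-0.2, 1.3, 1.4]
grip_width: 0.5
grip_force: 0.8
clock: 7.08
tool_pos: [581.3, -79.7, 80.9]
tool_rot: [-0.003, 1.0, 0.001, 0.001]
ft_force: [2.2, 9.7, 2.6]
grip_width: 0.4
grip_force: 4.7
```

Contact rose to 9.7 N, so the strap is at its stop. I'll back off, lift, turn the hand, and check.

```bash
python3 -m jog '[[[0,0.5,0],[0,0,0],-1],[[0,2,0],[0,0,0],-1],[[0,2,4],[0,0,0],-1],[[0,2,9],[0,0,0],-1],[[0,2,12],[0,0,-0.18],-1],[[0,2,12],[0,0,-0.36],-1],[[0,2,12],[0,0,-0.54],-1],[[0,2,12],[0,0,-0.72],-1],[[0,2,12],[0,0,-0.9],-1],[[0,2,12],[0,0,-1.08],-1]]'
python3 -m jog '[[[0,0,0],[0,0,-0.18],-1],[[0,0,0],[0,0,-0.36],-1],[[0,0,0],[0,0,-0.48],-1],[[0,0,0],[0,0,-0.48],-1]]'
python3 - <<'E'
from h import *
for c in("scene","side"):
    m,p,d=snap(c)
    o=ctrl.outline_of("strap",c)[0]; v,u=np.nonzero(o["region"]&(d>0)); w=world(m,d,u,v)
    t=w[abs(w[:,2]-60)<4]; print(o["conf"],cv2.minAreaRect(t[:,:2].astype(np.float32)))
    o=ctrl.outline_of("lever_pad",c)
    if o:
        v,u=np.nonzero(o[0]["region"]&(d>0)); w=world(m,d,u,v); print(o[0]["conf"])
        for a in(105,120,135):
            q=w[abs(w[:,2]-a)<6]; print(a,q.mean(0).round(),np.ptp(q[:,0]))
cv2.imwrite("pics/s4.png",cv2.resize(p[190:370,240:480,::-1],None,fx=3.3,fy=3.3,interpolation=2))
E
```

```text
clock: 8.32
tool_pos: [580.3, -61.1, 200.2]
tool_rot: [0.513, 0.859, -0.0, -0.0]
ft_force: [0.6, 0.8, 0.2]
grip_width: 0.6
grip_force: 0.0
clock: 8.82
tool_pos: [580.3, -61.2, 200.2]
tool_rot: [0.699, 0.715, -0.0, -0.0]
ft_force: [-0.2, -0.1, 0.2]
grip_width: 0.6
grip_force: 0.0
0.83 ((594.88525390625, -104.09831237792969), (22.596527099609375, 147.83106994628906), 88.12804412841797)
0.8
105 [ 518. -133.  105.] 15.197577193156462
120 [ 519. -150.  120.] 25.073238774176957
135 [ 517. -168.  135.] 26.009627971174154
0.93 ((585.431640625, -104.87450408935547), (25.56900978088379, 160.1439971923828), 88.50067138671875)
0.59
105 [ 510. -133.  104.] 8.64203913352111
120 [ 506. -152.  120.] 13.1553961887127
135 [ 510. -172.  136.] 17.939470536838257
```

View pics/s4.png

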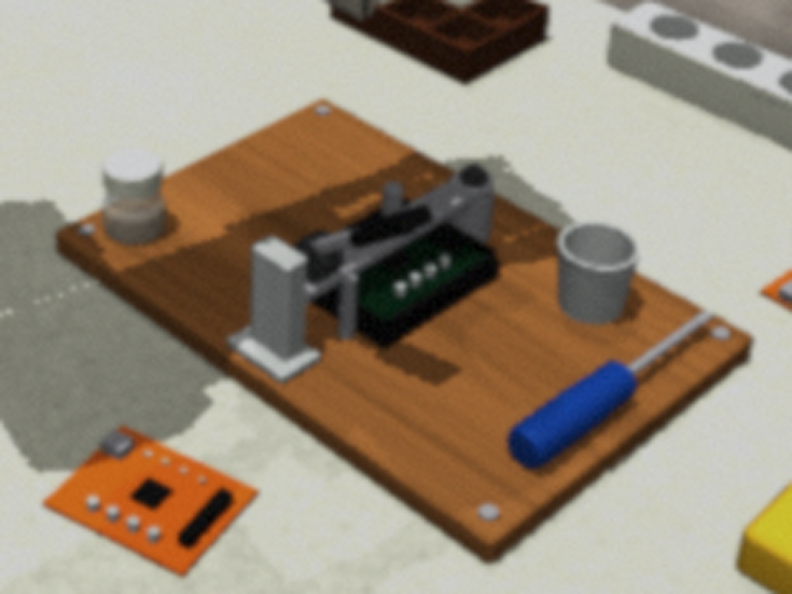

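The strap lies over the board against its pin (345,290) and the lever is still up (paddle at (390,225)). Next is the lever.

```bash
python3 -m jog '[[[-3,-4.5,0],[0,0,0],-1],[[-6.6,-9.9,0],[0,0,0],-1],[[-6.6,-9.9,0],[0,0,0],-1],[[-6.6,-9.9,-3],[0,0,0],-1],[[-6.6,-9.9,-4],[0,0,0],-1]]'
python3 -m jog '[[[0,0,-0.7],[0,0,0],-1],[[0,0,-1.4],[0,0,0],-1],[[0,-0.1,-2.1],[0,0,0],-1],[[0,-0.2,-2.8],[0,0,0],-1],[[0,-0.3,-3.5],[0,0,0],-1],[[0,-0.4,-4.2],[0,0,0],-1],[[0,-0.5,-4.9],[0,0,0],-1],[[0,-0.5,-5.5],[0,0,0],-1],[[0,-0.5,-5.9],[0,0,0],-1],[[0,-0.5,-6.2],[0,0,0],-1]]'
```

```text
clock: 9.75
tool_pos: [514.1, -160.0, 159.0]
tool_rot: [0.699, 0.715, -0.0, -0.001]
ft_force: [0.2, 0.3, -0.8]
grip_width: 0.4
grip_force: 0.0
clock: 11.0
tool_pos: [514.4, -165.7, 98.0]
tool_rot: [0.7, 0.715, -0.0, -0.0]
ft_force: [-0.6, -1.3, 2.8]
grip_width: -0.0
grip_force: 1.2
```

```bash
python3 -m jog '[[[0,0,-0.15],[0,0,0],-1],[[0,0,-0.3],[0,0,0],-1],[[0,0,-0.4],[0,0,0],-1],[[0,0,-0.4],[0,0,0],-1]]'
```

```text
clock: 11.5
tool_pos: [514.5, -165.6, 94.3]
tool_rot: [0.7, 0.714, 0.0, -0.0]
ft_force: [0.4, -1.5, 1.9]
grip_width: 0.4
grip_force: 0.9
```

Not at the stop yet; I'll go a few more millimetres.

```bash
python3 -m jog '[[[0,0,-0.1],[0,0,0],-1],[[0,0,-0.2],[0,0,0],-1],[[0,0,-0.2],[0,0,0],-1]]'
```

```text
clock: 11.88
tool_pos: [514.6, -165.7, 93.9]
tool_rot: [0.7, 0.715, 0.0, 0.001]
ft_force: [-4.8, 0.3, 16.4]
grip_width: 0.2
grip_force: 7.8
```

The end stop was felt at 16 N. I'll hold briefly, retreat upward, and check.

```bash
python3 -m jog '[[[0,0,0],[0,0,0],-1],[[0,0,0],[0,0,0],-1],[[0,0,1],[0,0,0],-1],[[0,0,5],[0,0,0],-1],[[0,0,10],[0,0,0],-1],[[0,3,14],[0,0,0],-1],[[0,8,14],[0,0,0],-1],[[0,13,14],[0,0,0],-1],[[0,18,14],[0,0,0],-1],[[0,18,14],[0,0,0],-1]]'
python3 - <<'E'
from h import *
for c in("scene","side"):
    m,p,d=snap(c)
    for l in("strap","lever_pad","board","jar","cup","screwdriver"):
        o=ctrl.outline_of(l,c)
        for q in o[:2]:
            v,u=np.nonzero(q["region"]&(d>0)); w=world(m,d,u,v); print(c,l,round(q["conf"],2),np.median(w,0).round(),np.percentile(w[:,2],97).round())
    cv2.imwrite(f"pics/e{c}.png",cv2.resize(p[190:370,240:480,::-1],None,fx=3.3,fy=3.3,interpolation=2))
print(ctrl.state()["ft_force"])
E
```

```text
clock: 13.12
tool_pos: [513.9, 17.5, 232.2]
tool_rot: [0.698, 0.716, 0.0, -0.001]
ft_force: [-0.3, -1.0, 0.6]
grip_width: 0.5
grip_force: 0.0
scene strap 0.59 [ 594. -107.   61.] 89.0
scene lever_pad 0.74 [ 518. -155.   81.] 87.0
scene board 0.81 [ 583. -117.   34.] 41.0
scene board 0.79 [ 806. -293.    4.] 11.0
scene jar 0.87 [516.  41.  48.] 71.0
scene cup 0.66 [ 597. -106.   61.] 89.0
scene cup 0.57 [ 664. -202.   49.] 64.0
side strap 0.74 [ 585. -109.   60.] 89.0
side lever_pad 0.92 [ 511. -159.   82.] 86.0
side board 0.95 [ 370. -131.    3.] 10.0
side board 0.78 [ 800. -294.    4.] 10.0
side jar 0.58 [500.  34.  48.] 69.0
side jar 0.22 [ 649. -204.   49.] 64.0
side cup 0.94 [ 648. -203.   49.] 64.0
side screwdriver 0.84 [ 552. -264.   39.] 45.0
[0.94874764 0.25332847 0.07343152]
```

View pics/eside.png

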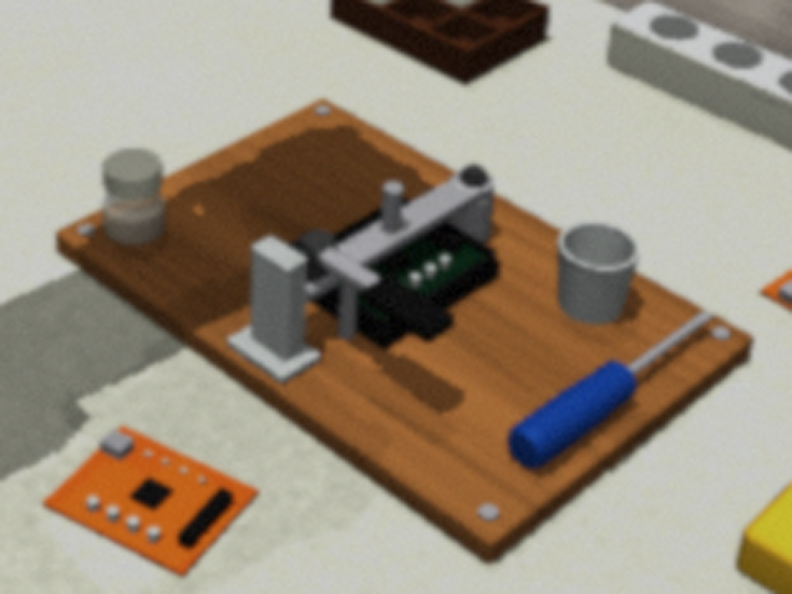

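The lever is level (paddle at (415,305), upper face about 82-83 mm), the strap is over the board, the bystanders in view are unmoved and the hand is clear.

```bash
python3 -c "
from rig import ctrl
print(ctrl.job_done())"
```

```text
the job is handed in; nothing more can be done
None
```

The board is clamped and the job handed in (no verdict was returned): the strap rests on its stop, the cam lever was then pushed fully down, the hand is clear, and nothing in view of the last pictures had moved.

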